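# Dock a fresh sleeve of cups at the cup sealer

## Task

Slide the tall, tippy sleeve of nested cups across the worktop, all the way into the aluminium dock beside the sealer, keeping it on the surface and upright. Then swing the dock's yellow gate fully shut behind it. Leave the other things on the worktop where they are.

Things in the scene. Friction and masses are not known exactly. Their poses are not given: they have to be found in the camera images.
- cup_sleeve: tall white sleeve of nested clear cups standing loose on its narrow end, about 0.16 kg, 282 mm high; diameter 74 mm up to 38 mm height, 86 mm from 38 to 80, 96 mm above (too wide to grasp). Origin at the centre of its underside, z up; yaw means nothing. It slides when pushed below about 30 mm height, falls when pushed higher or fast
- cup_dock: aluminium U-shaped dock of fixed rails 28 mm high, no floor. Origin on the worktop where the docked sleeve's centre belongs; x points from the mouth to the back stop, y left, z up. Inner faces: back stop at x = 39 mm; side rails at y = +-45 mm for x > -20, flaring to y = +-55 mm at x = -40. Gate stop post, 16 x 14 mm, at x = -37, y = 74 mm, 28 mm high
- gate (a joint): yellow gate on an upright hinge at the dock's right; 0 = shut (bar across the mouth, along the dock's y), grows as it opens towards the dock's -x side and then out to the right; pi/2 = bar along the dock's -x; at most 2.3. Starts open, 1.55 to 2.0 rad; light friction, stays where left. Shut, it leaves the docked sleeve about 10 mm of play
- gate_hinge (a point): gate hinge axis, at x = -53, y = -80 mm of the dock, 21 mm above the worktop (mid-height of the bar). Obstacle left of the dock: the sealer's fixed grey chute, world x from 0.61 on, y from -0.04 to 0.10, its front lip 64 to 90 mm above the worktop and rising towards the back to about 150 mm
- gate_end (a point): point in the gate bar 140 mm from the hinge axis, at mid-height of the bar. The bar is 10 mm thick, from 8 to 34 mm above the worktop, and ends 148 mm from the hinge axis; a black knob 14 mm across stands on it at this point, up to 58 mm above the worktop
- tape_clear: bystander: roll of tan packing tape lying flat, 96 mm across, 48 high; origin at the centre of its underside
- sample_cup: bystander: small sealed sample cup with blue lid, 68 mm across, 57 high; origin at the centre of its underside
- film_roll: bystander: brown roll of lid film standing on end, 68 mm across, 145 high; origin at the centre of its underside
- tape_measure: bystander: yellow tape measure, 36 x 86 x 62 mm; origin at the centre of its underside

How it is judged (in metres and radians):
On the way, in this order (a step that is already met when the one before it is completed fails the run):
1. the sleeve stands upright inside the dock while the gate is still open (x of cup_sleeve in the frame of cup_dock between -0.018 and 0.01 m and y of cup_sleeve in the frame of cup_dock between -0.015 and 0.015 m and angle between cup_sleeve's own z axis and vertical below 0.08 rad and value of joint gate above 0.5 rad), for 0.2 s.
2. the gate is shut (value of joint gate below 0.08 rad), for 0.2 s.
At the end, for the whole second after the job is handed in: the sleeve stands at rest and upright (within 0.08 rad) in the dock, its centre within 18 mm in front of to 10 mm behind the dock's origin and 15 mm sideways, and the gate is shut (within 0.08 rad) (x of cup_sleeve in the frame of cup_dock between -0.018 and 0.01 m and y of cup_sleeve in the frame of cup_dock between -0.015 and 0.015 m and angle between cup_sleeve's own z axis and vertical below 0.08 rad and value of joint gate below 0.08 rad and linear speed of cup_sleeve below 0.02 m/s); the robot touches nothing.
It fails at once if the sleeve is tipped by more than 0.3 rad (angle between cup_sleeve's own z axis and vertical above 0.3 rad).
It fails at once if the sleeve is lifted off the worktop (25 mm) (height (world z) of cup_sleeve above 0.025 m).
It fails at once if a bystander is moved by more than 30 mm (distance of any of tape_clear, sample_cup, film_roll, tape_measure from where it was at the start of the episode above 0.03 m).
It also fails if it takes over 61 s, if anything falls off the work surface, if the arm or the gripper's body presses on something with over 40 N, if the wrist force passes 120 N, or if a joint passes its speed limit or range.

## Robot

A 6-joint arm with a two-finger parallel gripper is mounted at the origin on a cart in front of the work surface, level with it; the furniture and walls round the work are solid. World frame = base frame: x ahead of the robot, y to its left, z up, the work surface at z = 0. Lengths are in mm, angles in rad, forces in N, time in s.
With the tool pointing down it reaches from about 150 to 775 mm from the base axis. Payload 6.1 kg.
Tool frame: the origin (TCP) lies on the front face of the gripper's body, between the roots of the fingers; the fingertips stand 73 mm ahead of it and the grasp point (between the pads) lies 54 mm ahead of it; z points along the fingers, y is the line along which they close (so a half turn about z gives the same grasp; the last joint's range is limited). The gripper opens to 85 mm and grips with 20 to 120 N. Pads are 22 mm wide; open, the fingers measure 114 mm over their backs; the gripper's body (76 mm by 85 mm) begins 54 mm behind the grasp point. The pads swing forward as they close: fully open they stand 13 mm farther back than shut.
Start: joints at [-1.164, 0.126, -0.04, 1.405, 0, 1.571], TCP at [207.72, -482.142, 303.895] pointing down, gripper open.
Joint ranges: [-2.72, 2.72], [-0.95, 1.95], [-1.27, 1.35], [-1.78, 2.02], [-1.46, 1.47], [-3.14, 3.14]. Speed limits (rad/s): [2.39, 2.39, 3.01, 3.14, 3.14, 3.14].

## Interface

Orientations are given as a unit quaternion [x, y, z, w].
In Python, from cell import manip, camera gives the robot as it stands.
- The arm moves only by the tool move_arm, never from a script. Its argument "steps" is text: rows parted by semicolons, each of 4 numbers parted by spaces: the shift along the tool's x, y, z in m, then the turn about the tool's z in rad. A call has 1 to 5 rows; each row is the pose to reach, as a shift and turn from the pose commanded when the call began, along the tool's axes at that moment; what a row does not reach only later rows make up. A row lasts 1/10 s, in which the tool goes at most 50 mm and 8.59 degrees, less where a joint would pass 70% of its speed; a pose out of reach is approached as far as the arm can. A call with a gripper value outside its range is refused whole. "claw" is the finger opening in m, from 0 to 0.0854, set as the call begins (left out, the last holds). The fingers move at their own pace and stop on an object; "newtons" is the grip in N (left out, the last holds). Time passes only in rows, so rows that repeat a pose let the fingers close. It gives the time, the measured TCP pose, the force, the opening and the grip force at its end, in the units of the state.
- manip.observe(): the state, without advancing time (a new reading comes with each control period).
- camera(name): name is "scene" or "top" or "wrist"; returns a dict with "color" (384x512x3 uint8, blue, green, red), "camera_matrix" (3x3 intrinsics, pixels), "rvec" (rotation vector, rad) and "tvec" (3), from world to camera coordinates, as OpenCV has them; the wrist camera has in their place "T_tool_cam" (4x4, takes a point from camera to tool coordinates, whose origin is the TCP and whose axes are the flange's). Camera axes: x right, y down, z forward; pixel columns grow to the right and rows downward; lengths in mm; the calibration is good to about 2 mm. A picture is of the moment at which its call begins: read the wrist's pose just before it. There is no depth.
- manip.close_job(): hands the job in; it is judged then, once.
The state is a dict: "time": time; "q": joint angles; "qd": joint speeds; "effort": joint torques, N m; "ee_pos": TCP position; "tcp_rot": TCP orientation; "force": force on the tool from outside, world axes, zero at the start; "torque": the same for the moment, N m; "width": finger opening in mm; "grasp_force": force on a finger pad.
Only numpy, scipy, OpenCV 4.12 (cv2) and the standard library are available. Lean on these libraries where they do the work, as an engineer would, in place of code of your own. Each camera call takes 0.05 s, during which the arm holds its last target. There are 200 camera calls.

## Working session

There is one attempt and no reset: what is moved stays moved. The work goes in short steps, Python scripts to look and compute and a tool call to move; the robot and the scene stay as the last step left them, time stands still between calls to the robot, and variables do not carry over. Pictures are saved under pics/ and viewed, at most 10 in all, crops included, and the job is handed in when it is done.

Besides the shell and the picture viewer there is one more tool, called after "Emit:" as a command line: name --argument value ..., lists and objects as JSON in quotes. move_arm: Moves the arm, as the interface text tells. Its arguments: {"type":"object","properties":{"steps":{"type":"string"},"claw":{"type":"number"},"newtons":{"type":"number"}},"required":["steps"]}

```bash
mkdir -p pics; cat > h.py <<'E'
import numpy as np, cv2, json
from cell import manip, camera
def save(n,f):
    c=camera(n); cv2.imwrite(f'pics/{f}.png',c['color']); 
    np.savez(f'pics/{f}.npz',K=c['camera_matrix'],**{k:np.array(c[k]) for k in('rvec','tvec','T_tool_cam') if k in c}); return c
def px2w(f,u,v,z):
    d=np.load(f'pics/{f}.npz');R=cv2.Rodrigues(d['rvec'].astype(float))[0];t=d['tvec'].reshape(3)
    r=R.T@np.linalg.inv(d['K'])@np.array([u,v,1.]);o=-R.T@t
    return (o+r*(z-o[2])/r[2]).round(1)
def w2px(f,P):
    d=np.load(f'pics/{f}.npz');return cv2.projectPoints(np.array(P,float).reshape(-1,1,3),d['rvec'].astype(float),d['tvec'].astype(float),d['K'],None)[0].reshape(-1,2).round(1)
E
python3 - <<'E'
from h import *
s=manip.observe();print(s)
a=save('top','top0');b=save('scene','sc0')
for c in(a,b):print(c['camera_matrix'],-cv2.Rodrigues(np.array(c['rvec'],float))[0].T@np.array(c['tvec']).reshape(3))
for n in('top0','sc0'):
    i=cv2.imread(f'pics/{n}.png');cv2.imwrite(f'pics/{n}b.png',cv2.resize(i,(784,588),interpolation=cv2.INTER_CUBIC))
E
```

```text
{'time': 0.0, 'q': array([-1.16400915e+00,  1.26378511e-01, -4.06406390e-02,  1.40543095e+00,
        3.65273058e-05,  1.57081325e+00]), 'qd': array([-1.54520725e-04,  1.96605253e-04, -1.68338268e-03,  1.83437202e-03,
       -2.45601848e-05, -1.35051563e-03]), 'effort': array([ 1.00889400e-03, -4.35918939e+01,  3.52919662e+01,  1.74591708e-02,
        1.76901840e-04,  8.39284610e-06]), 'ee_pos': array([ 207.60421436, -481.86458449,  303.11424157]), 'tcp_rot': array([ 9.79388111e-01,  2.01985751e-01, -1.49145468e-04, -8.13527334e-04]), 'force': array([-0.20796717, -1.03873681,  0.33888006]), 'torque': array([-0.02163284,  0.00819908,  0.0267931 ]), 'grasp_force': 0.0, 'width': 85.34727965741236}
[[456.97537067   0.         254.97590905]
 [  0.         456.97537067 189.73407166]
 [  0.           0.           1.        ]] [ 437.40411091  -42.91559412 1554.40514846]
[[455.62355749   0.         257.10614076]
 [  0.         455.62355749 185.97943672]
 [  0.           0.           1.        ]] [ 500.14023004 -770.81557734 1126.58771896]
```

View pics/top0b.png

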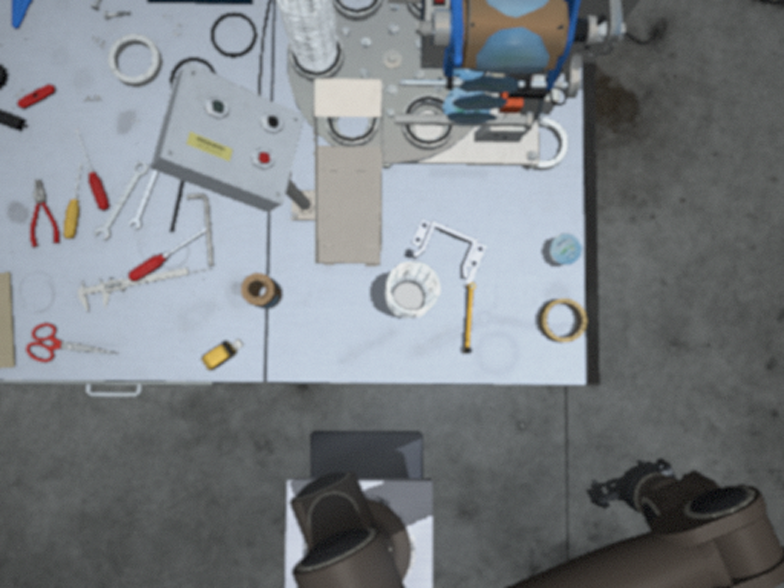

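View pics/sc0b.png

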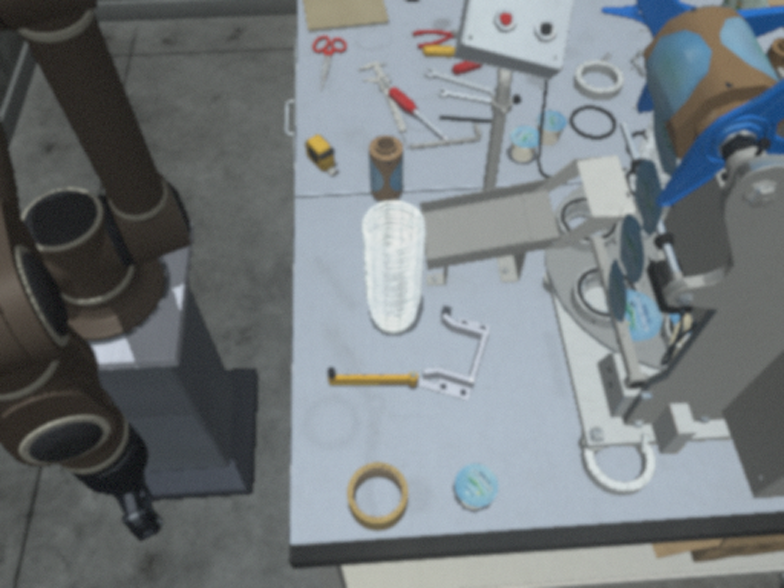

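The top view shows the sleeve at about (411,290), the dock U at (448,245), and the gate bar from about (468,285) to (467,350). The tape roll is at (563,320) and the sample cup at (565,249). Next I'll enlarge the dock area.

```bash
python3 - <<'E'
import cv2
i=cv2.imread('pics/top0.png');cv2.imwrite('pics/c1.png',cv2.resize(i[135:240,240:380],None,fx=5.7,fy=5.7,interpolation=cv2.INTER_CUBIC))
i=cv2.imread('pics/sc0.png');cv2.imwrite('pics/c2.png',cv2.resize(i[125:270,205:330],None,fx=4.1,fy=4.1,interpolation=cv2.INTER_CUBIC))
E
```

```text
(no output)
```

View pics/c1.png

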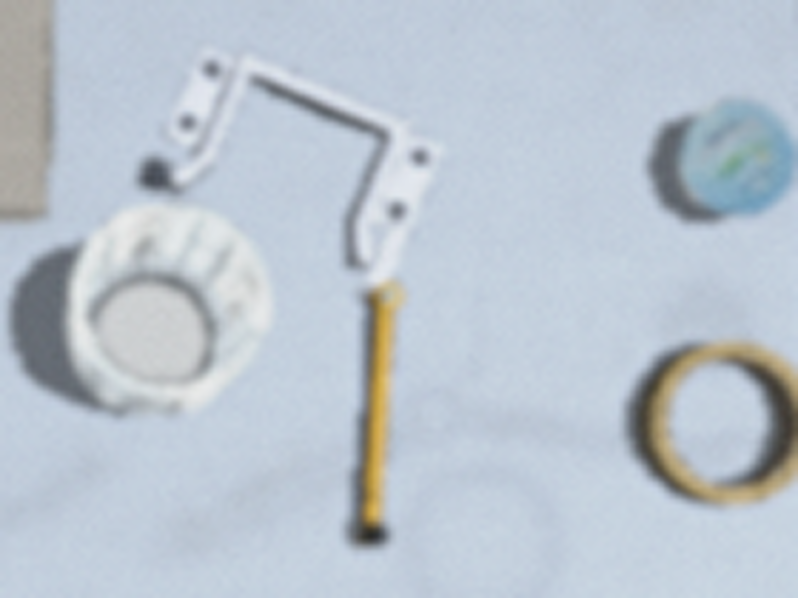

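View pics/c2.png

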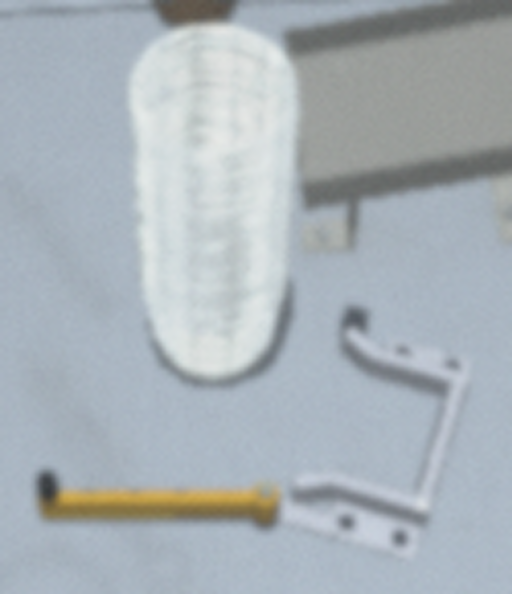

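In the top crop, the post is at (155,173), the hinge at (392,293), the knob at (370,533), and the sleeve rim centre at about (170,308). In the scene crop, the post is at (354,316), the hinge at (265,500), the knob at (47,485), and the sleeve's bottom edge at (213,380), with left and right edges near x=145..288.

```bash
python3 - <<'E'
from h import *
from scipy.optimize import least_squares
T=lambda u,v:(240+(u+.5)/5.7-.5,135+(v+.5)/5.7-.5)
S=lambda u,v:(205+(u+.5)/4.1-.5,125+(v+.5)/4.1-.5)
# dock-frame points with pixel obs
obs=[('top0',T(155,170),(-37,74,28)),('top0',T(390,294),(-53,-80,36)),('top0',T(247,72),(41,47,28)),('top0',T(388,135),(39,-45,28)),
('sc0',S(354,312),(-37,74,28)),('sc0',S(265,492),(-53,-80,36)),('sc0',S(458,372),(42,48,28)),('sc0',S(418,505),(39,-45,28))]
def W(p,q):
    x,y,a=p;c,s=np.cos(a),np.sin(a);return [x+c*q[0]-s*q[1],y+s*q[0]+c*q[1],q[2]]
f=lambda p:np.concatenate([w2px(n,W(p,q))[0]-np.array(o) for n,o,q in obs])
r=least_squares(f,[600,-130,-.4],diff_step=1e-3);print(r.x,r.fun.round(1))
h=W(r.x,(-53,-80,21));print('hinge',h)
k1=px2w('top0',*T(370,530),56);k2=px2w('sc0',*S(47,476),56);print('knob',k1,k2)
for k in(k1,k2):
  d=k[:2]-np.array(h[:2]);print(np.hypot(*d),'gate',np.mod(np.arctan2(d[1],d[0])-(r.x[2]+np.pi/2),2*np.pi))
print('sleeve top',px2w('top0',*T(170,308),282),'ref bottom pt',px2w('sc0',*S(213,380),0),px2w('sc0',*S(213,380),38))
# sleeve silhouette prediction in sc0
for c in([px2w('top0',*T(170,308),282)]):
  P=[[c[0]+r_*np.cos(t),c[1]+r_*np.sin(t),z] for r_,z in((37,0),(37,38),(43,38),(48,80),(48,282)) for t in np.linspace(0,6.28,60)]
  q=w2px('sc0',P);q=(q-[205,125])*4.1;print(q.min(0),q.max(0))
  q=(w2px('top0',P)-[240,135])*5.7;print(q.min(0),q.max(0))
for n,u,v,z in(('tape',722,423,48),('cup',737,157,57)):print(n,px2w('top0',*T(u,v),z))
print('film',px2w('top0',259/1.531,289/1.531,145),'measure',px2w('top0',220/1.531,353/1.531,62))
E
```

```text
[ 6.52368155e+02 -1.86551435e+02 -3.81104988e-01] [ 0.4  0.3  0.1  0.1  0.4 -0.6  0.6 -0.8  0.   0.5  0.3  0.6 -0.4  1.
 -0.2 -2.8]
hinge [np.float64(573.4149695935527), np.float64(-241.09861156567612), 21]
knob [ 436. -227.   56.] [ 433.7 -229.    56. ]
138.13632656356842 gate 1.8496602560639248
140.23783059625694 gate 1.86552183985747
sleeve top [ 543.7 -100.7  282. ] ref bottom pt [ 546.  -134.2    0. ] [ 544.5 -155.7   38. ]
[121.77  21.73] [288.64 382.94]
[ 66.69 208.62] [265.05 419.52]
tape [ 500.2 -432.5   48. ]
cup [ 654.6 -440.2   57. ]
film [550.9 202.6 145. ] measure [420.6 295.9  62. ]
```

Dock is at (652,-187) mm with yaw -0.38, the sleeve is at about (547,-101), and the gate is at about 1.86 rad. The tool stays pointing down, so I'll push with the back of an open finger along the straight line into the dock (azimuth about -39°). First I'll move behind the sleeve, staying high.

Emit:
move_arm --steps "0.199 -0.167 0 -0.24; 0.199 -0.167 0 -0.24; 0.199 -0.167 0 -0.24; 0.199 -0.167 0 -0.24; 0.199 -0.167 0 -0.24" --claw 0.0854

```text
time: 0.6
ee_pos: [320.2, -256.9, 303.7]
tcp_rot: [0.948, 0.317, 0.0, -0.0]
force: [0.6, 0.6, -0.6]
width: 85.1
grasp_force: 0.0
```

```bash
cat >> h.py <<'E'
def plan(x,y,z,az):
    """local shift for world target, az = azimuth of tool y in deg"""
    from scipy.spatial.transform import Rotation as Ro
    s=manip.observe();R=Ro.from_quat(s['tcp_rot']).as_matrix();a=np.arctan2(R[1,1],R[0,1])
    d=R.T@(np.array([x,y,z])-s['ee_pos'])
    print('t',round(s['time'],2),'pos',s['ee_pos'].round(1),'az',np.degrees(a).round(1),'F',s['force'].round(1),'-> shift m',(d/1000).round(4),'turn',round(-((np.radians(az)-a+np.pi)%(2*np.pi)-np.pi),3))
E
python3 -c "
from h import *
plan(443,-17,200,-39)
print(camera('wrist')['T_tool_cam'])"
```

```text
t 0.6 pos [ 320.2 -256.9  303.7] az -53.0 F [ 0.6  0.6 -0.6] -> shift m [ 0.2425 -0.1177  0.1037] turn -0.244
[[-1.19621103e-03 -9.45303332e-01 -3.26190404e-01  8.46828089e+01]
 [ 9.99998696e-01 -1.48463935e-03  6.35288635e-04  4.66880721e-01]
 [-1.08481557e-03 -3.26189219e-01  9.45303875e-01 -6.87661106e+01]
 [ 0.00000000e+00  0.00000000e+00  0.00000000e+00  1.00000000e+00]]
```

Emit:
move_arm --steps "0.2425 -0.118 0.104 -0.244; 0.2425 -0.118 0.104 -0.244; 0.2425 -0.118 0.104 -0.244; 0.2425 -0.118 0.104 -0.244; 0.2425 -0.118 0.104 -0.244"

```text
time: 1.15
ee_pos: [426.2, -49.1, 213.2]
tcp_rot: [0.902, 0.431, 0.0, 0.0]
force: [2.0, -0.7, -0.3]
width: 85.3
grasp_force: 0.0
```

```bash
python3 -c "
from h import *
plan(443,-17,85,-39)"
```

```text
t 1.15 pos [426.2 -49.1 213.2] az -39.0 F [ 2.  -0.7 -0.3] -> shift m [ 0.0355 -0.0071  0.1282] turn 0.001
```

Emit:
move_arm --steps "0.035 -0.007 0.03 0; 0.035 -0.007 0.075 0; 0.035 -0.007 0.118 0; 0.035 -0.007 0.118 0; 0.035 -0.007 0.118 0"

```text
time: 1.65
ee_pos: [441.9, -19.4, 96.1]
tcp_rot: [0.902, 0.431, -0.001, -0.001]
force: [0.9, -0.9, 1.2]
width: 85.6
grasp_force: 0.0
```

```bash
python3 - <<'E'
from h import *
plan(443,-17,85,-39)
s=manip.observe()
a=save('scene','sc1');b=save('wrist','wr1')
c=a['color'];p=w2px('sc1',[s['ee_pos'],[547,-101,0]]);print(p)
u,v=p[0].astype(int)
im=cv2.resize(c[v-60:v+70,u-50:u+110],None,fx=3.7,fy=3.7,interpolation=cv2.INTER_CUBIC)
w=cv2.resize(b['color'],(int(512*.6),int(384*.6)))
im=im[:480,:592];can=np.zeros((600,600,3),np.uint8);
cv2.imwrite('pics/sc1c.png',im);cv2.imwrite('pics/wr1.png',b['color']);print(u,v)
E
```

```text
t 1.65 pos [441.9 -19.4  96.1] az -39.0 F [ 0.9 -0.9  1.2] -> shift m [ 0.0025 -0.0006  0.0111] turn 0.001
[[216.7 166.5]
 [256.2 207.2]]
216 166
```

View pics/sc1c.png

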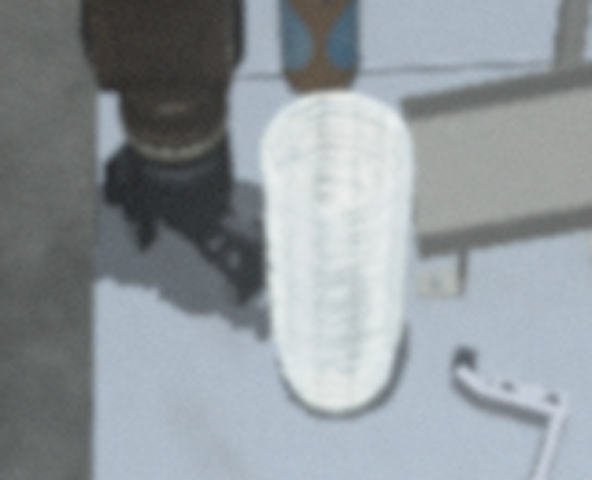

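View pics/wr1.png

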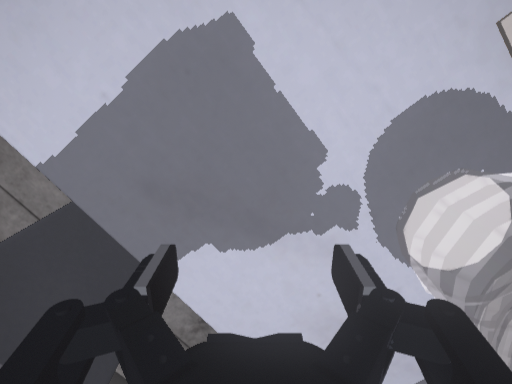

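The scene crop shows the gripper behind the sleeve, with a fingertip low beside it. The wrist view shows thin pads with tips at (170,247) and (343,247). The knuckle bulges farther out and higher up, around (395,300) and (445,305), with the sleeve on the right. I'll measure the finger profile from the wrist calibration.

```bash
python3 - <<'E'
from h import *
d=np.load('pics/wr1.npz');K=d['K'];T=d['T_tool_cam'].astype(float);o=T[:3,3]
for n,u,v in(('tip inner top',333,245),('tip outer top',358,245),('tip outer back',368,258),('finger back',382,275),('knuckle R',403,298),('link top L',425,300),('link outer',448,303),('link outer2',475,325),('pad bottom inner',350,290),('body edge',303,336),('Lpad out',155,246),('Llink outer',48,305)):
    r=T[:3,:3]@np.linalg.inv(K)@[u,v,1]
    print(n,*[(o+r*(x-o[0])/r[0]).round(0)[1:] for x in(11,0,-11)])
i=cv2.imread('pics/wr1.png');cv2.imwrite('pics/wr1c.png',cv2.resize(cv2.convertScaleAbs(i[225:384,256:512],alpha=2.2,beta=20),None,fx=3,fy=3,interpolation=cv2.INTER_CUBIC))
E
```

```text
tip inner top [42. 56.] [48. 75.] [54. 94.]
tip outer top [55. 56.] [63. 75.] [71. 94.]
tip outer back [55. 44.] [63. 61.] [71. 78.]
finger back [56. 31.] [64. 46.] [73. 61.]
knuckle R [58. 17.] [66. 30.] [75. 42.]
link top L [66. 16.] [75. 28.] [85. 41.]
link outer [73. 14.] [84. 26.] [95. 39.]
link outer2 [75.  4.] [87. 14.] [98. 25.]
pad bottom inner [39. 21.] [45. 35.] [50. 48.]
body edge [16. -1.] [19.  9.] [21. 20.]
Lpad out [-51.  56.] [-59.  74.] [-66.  93.]
Llink outer [-76.  13.] [-88.  26.] [-99.  38.]
```

View pics/wr1c.png

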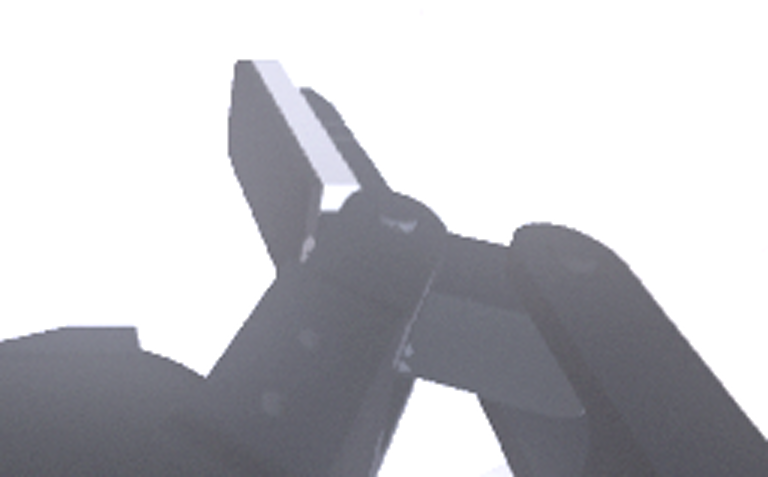

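```bash
python3 - <<'E'
from h import *
from scipy.spatial.transform import Rotation as Ro
s=manip.observe();R=Ro.from_quat(s['tcp_rot']).as_matrix()
pts=[(0,-49,60),(0,-57,58),(0,-57,14),(11,-74,14),(-11,-74,14),(0,-84,26),(25,-60,0),(-25,-60,0),(0,49,60),(0,57,58),(0,57,14),(-11,74,14),(-38,42,0),(-38,-42,0),(38,-42,0)]
q=(w2px('sc1',[s['ee_pos']+R@np.array(p,float) for p in pts])-[166,106])*3.7
for p,x in zip(pts,q):print(p,x.round(0))
i=cv2.imread('pics/sc1.png');cv2.imwrite('pics/sc1d.png',cv2.resize(cv2.convertScaleAbs(i[120:195,185:245],alpha=2.5,beta=0),None,fx=8,fy=8,interpolation=cv2.INTER_CUBIC))
print(((q/3.7+[166,106]-[185,120])*8).round(0).tolist())
E
```

```text
(0, -49, 60) [147. 238.]
(0, -57, 58) [138. 232.]
(0, -57, 14) [133. 199.]
(11, -74, 14) [125. 179.]
(-11, -74, 14) [107. 198.]
(0, -84, 26) [108. 192.]
(25, -60, 0) [148. 165.]
(-25, -60, 0) [107. 207.]
(0, 49, 60) [246. 298.]
(0, 57, 58) [254. 301.]
(0, 57, 14) [252. 269.]
(-11, 74, 14) [261. 290.]
(-38, 42, 0) [204. 283.]
(-38, -42, 0) [115. 230.]
(38, -42, 0) [177. 164.]
[[165.0, 402.0], [147.0, 390.0], [135.0, 318.0], [118.0, 275.0], [78.0, 315.0], [81.0, 302.0], [169.0, 244.0], [80.0, 336.0], [379.0, 532.0], [397.0, 539.0], [392.0, 470.0], [412.0, 515.0], [288.0, 501.0], [96.0, 385.0], [231.0, 243.0]]
```

View pics/sc1d.png

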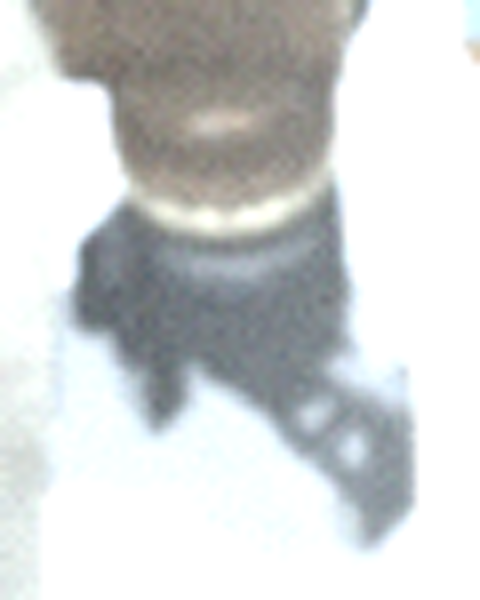

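The knuckles stand out to y≈±74, about 42 mm above the open tips. A push with the open finger therefore touches the sleeve's 86 mm section at around 43 mm height. I'll lower the tips to just above the table and try this very gently, checking tilt after a few millimetres. At that tilt the sleeve would still recover by itself.

Emit:
move_arm --steps "-0.002 0 0.01 0; -0.002 0 0.02 0; -0.002 0 0.028 0; -0.002 0 0.033 0; -0.002 0 0.033 0"

```text
time: 2.25
ee_pos: [440.6, -20.9, 62.0]
tcp_rot: [0.902, 0.431, -0.001, -0.0]
force: [-0.0, -0.4, 1.0]
width: 85.5
grasp_force: 0.0
```

```bash
python3 -c "
from h import *
plan(443,-17,62,-39)
for f in('a',):
  save('scene','sc2');save('top','top2')
i=cv2.imread('pics/sc2.png')[110:230,180:300];cv2.imwrite('pics/sc2d.png',cv2.resize(cv2.convertScaleAbs(i,alpha=1.6),None,fx=4.9,fy=4.9,interpolation=cv2.INTER_CUBIC))
"
```

```text
t 2.25 pos [440.6 -20.9  62. ] az -39.0 F [-0.  -0.4  1. ] -> shift m [ 0.0045 -0.0005  0.    ] turn 0.001
```

```bash
cat >> h.py <<'E'
from scipy.optimize import minimize
def mask(c):
    i=cv2.GaussianBlur(c,(3,3),0).astype(int);m=((i[...,0]-i[...,2]<14)&(i.min(2)>165)).astype(np.uint8)
    return cv2.morphologyEx(m,cv2.MORPH_CLOSE,np.ones((7,7),np.uint8))
RING=[(37,0),(37,38),(43,38),(43,80),(48,80),(48,282)]
def poly(cam,p):
    x,y,tx,ty=p;t=np.linspace(0,2*np.pi,40)[:-1]
    P=np.vstack([np.c_[r*np.cos(t),r*np.sin(t),0*t+z] for r,z in RING])
    th=np.hypot(tx,ty)
    if th>1e-6:  # tilt about the leading base edge
        d=np.array([tx,ty,0])/th;e=d*37
        P=(P-e)@cv2.Rodrigues(np.cross([0,0,1],d)*th)[0].T+e
    P=P+[x,y,0]
    q=cv2.projectPoints(P,np.array(cam['rvec'],float),np.array(cam['tvec'],float),np.array(cam['camera_matrix']),None)[0]
    return cv2.convexHull(q.astype(np.float32))
def track(x0,y0,cams=('top','scene'),show=None):
    C=[camera(n) for n in cams];A=[]
    for c in C:
        g=np.zeros(c['color'].shape[:2],np.uint8);cv2.fillPoly(g,[poly(c,(x0,y0,0,0)).astype(int)],1)
        g=cv2.dilate(g,np.ones((19,19),np.uint8));m=mask(c['color'])&g
        A.append(cv2.resize(m.astype(np.float32),None,fx=4,fy=4,interpolation=cv2.INTER_LINEAR)>.5)
    def cost(p):
        s=0
        for c,m in zip(C,A):
            g=np.zeros(m.shape,np.uint8);cv2.fillPoly(g,[((poly(c,p)+.5)*4).astype(int)],1);g=g>0
            s+=1-(g&m).sum()/max(1,(g|m).sum())
        return s
    r=minimize(lambda v:cost((v[0],v[1],v[2]/100,v[3]/100)),[x0,y0,0,0],method='Nelder-Mead',options=dict(initial_simplex=np.array([x0,y0,0,0])+np.vstack([np.zeros(4),np.diag([8,8,5,5])]),xatol=.1,fatol=1e-4))
    v=r.x
    for n,c,m in zip(cams,C,A):
        g=cv2.resize(c['color'],None,fx=4,fy=4);cv2.polylines(g,[((poly(c,(v[0],v[1],v[2]/100,v[3]/100))+.5)*4).astype(int)],1,(0,0,255),1)
        cv2.drawContours(g,cv2.findContours(m.astype(np.uint8),0,1)[0],-1,(0,200,0),1)
        if show:cv2.imwrite(f'pics/{show}_{n}.png',g)
    print('sleeve xy',v[:2].round(1),'tilt',(v[2:]/100).round(3),'cost',round(r.fun,3))
    return v
DOCK=np.array([652.4,-186.6,-.381])
def indock(v):
    a=DOCK[2];d=v[:2]-DOCK[:2];print('in dock',round(np.cos(a)*d[0]+np.sin(a)*d[1],1),round(-np.sin(a)*d[0]+np.cos(a)*d[1],1))
E
time python3 - <<'E'
from h import *
v=track(547,-101,show='t2');indock(v)
a=cv2.imread('pics/t2_top.png')[700:960,1000:1260];b=cv2.imread('pics/t2_scene.png')[480:900,860:1200]
can=np.zeros((420,620,3),np.uint8);can[:260,:260]=a;can[:,270:610]=b;cv2.imwrite('pics/t2.png',can)
E
```

```text
sleeve xy [549.3 -98.7] tilt [-0.005 -0.007] cost 0.138
in dock -128.4 43.3
real	0m3.141s
user	0m2.431s
sys	0m0.151s
```

View pics/t2.png

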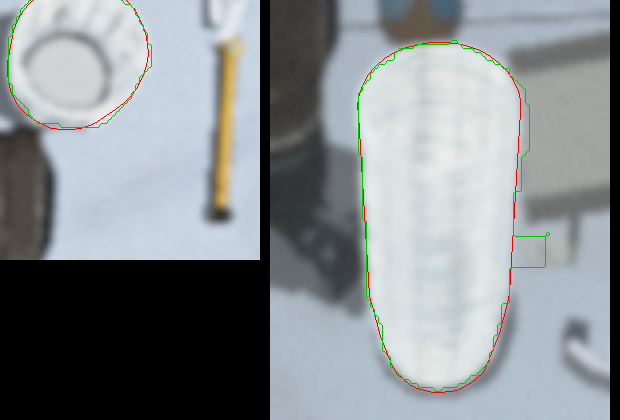

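The fitted outlines match the mask in both views: the sleeve is at (549,-99), upright. Next is a final alignment with az -41°, 5 mm short of contact.

Emit:
move_arm --steps "0.012 0.004 0.001 0.035; 0.012 0.008 0.002 0.035; 0.012 0.012 0.002 0.035; 0.012 0.012 0.002 0.035"

```text
time: 2.85
ee_pos: [458.3, -19.5, 61.0]
tcp_rot: [0.91, 0.415, 0.0, 0.0]
force: [-0.5, 0.2, -0.8]
width: 85.4
grasp_force: 0.0
```

```bash
python3 -c "
from h import *
plan(457,-19,60,-41)
v=track(549,-99)"
```

```text
t 2.85 pos [458.3 -19.5  61. ] az -41.0 F [-0.5  0.2 -0.8] -> shift m [-0.0005 -0.0013  0.001 ] turn 0.001
sleeve xy [549.  -98.3] tilt [-0.002 -0.007] cost 0.18
```

Emit:
move_arm --steps "0 0.002 0.001 0; 0 0.004 0.001 0; 0 0.006 0.001 0; 0 0.008 0.001 0; 0 0.009 0.001 0"

```text
time: 3.45
ee_pos: [465.0, -25.1, 60.0]
tcp_rot: [0.91, 0.415, -0.0, -0.0]
force: [-0.8, 0.4, 0.2]
width: 85.5
grasp_force: 0.0
```

```bash
python3 -c "
from h import *
plan(457,-19,60,-41)
v=track(549,-99)"
```

```text
t 3.45 pos [465.  -25.1  60. ] az -41.0 F [-0.8  0.4  0.2] -> shift m [-0.0006 -0.01   -0.    ] turn 0.001
sleeve xy [549.3 -99.9] tilt [ 0.025 -0.025] cost 0.199
```

Emit:
move_arm --steps "0 0.001 0 0; 0 0.002 0 0; 0 0.003 0 0; 0 0.003 0 0"

```text
time: 3.95
ee_pos: [467.3, -27.0, 60.0]
tcp_rot: [0.91, 0.415, 0.0, 0.0]
force: [-0.1, 0.1, 0.9]
width: 85.4
grasp_force: 0.0
```

```bash
python3 -c "
from h import *
plan(457,-19,60,-41)
v=track(549,-99,show='t4')"
```

```text
t 3.95 pos [467.3 -27.   60. ] az -41.0 F [-0.1  0.1  0.9] -> shift m [-0.0007 -0.0131 -0.    ] turn 0.001
sleeve xy [ 549.5 -103. ] tilt [ 0.05  -0.028] cost 0.186
```

Emit:
move_arm --steps "0 -0.002 0 0; 0 -0.005 0 0; 0 -0.01 0 0; 0 -0.012 0 0; 0 -0.012 0 0"

```text
time: 4.55
ee_pos: [457.8, -18.8, 60.0]
tcp_rot: [0.91, 0.415, -0.0, 0.0]
force: [-1.1, 0.6, 0.3]
width: 85.3
grasp_force: 0.0
```

```bash
python3 -c "
from h import *
plan(457,-19,60,-41)
v=track(549,-99);v=track(549,-99)
print(manip.observe()['q'])
# dark-pixel width of wrist along image at heights: skip
"
```

```text
t 4.55 pos [457.8 -18.8  60. ] az -40.9 F [-1.1  0.6  0.3] -> shift m [-0.0006 -0.0005 -0.    ] turn 0.001
sleeve xy [550.5 -99.4] tilt [-0.01 -0.  ] cost 0.185
sleeve xy [ 549.1 -100.6] tilt [-0.004  0.001] cost 0.187
[-4.16388429e-02  1.27730298e-01 -5.96720898e-01  8.46109369e-01
 -2.93900423e-05  2.24414060e+00]
```

The sleeve is upright again (it leaned by about 0.05 rad and barely slid), so the contact really does have to be lower. That requires the tool to be tilted outward, and rows only turn about tool z. The interface does say that an out-of-reach pose is approached as far as the arm can. I'll rise clear, go to azimuth about -38°, and see whether the wrist gives up its pitch at the edge of reach.

Emit:
move_arm --steps "0 0 -0.05 0; 0 0 -0.1 0; 0 0 -0.15 0; -0.05 0 -0.19 0; -0.1 0 -0.23 0"

```text
time: 5.25
ee_pos: [406.8, -78.3, 274.4]
tcp_rot: [0.909, 0.416, 0.001, 0.001]
force: [0.6, -1.0, 1.4]
width: 85.3
grasp_force: 0.0
```

```bash
python3 -c "
from h import *
plan(400,-300,480,-38)
print(manip.observe()['q'].round(3))"
```

```text
t 5.25 pos [406.8 -78.3 274.4] az -40.8 F [ 0.6 -1.   1.4] -> shift m [-0.172   0.1401 -0.2055] turn -0.049
[-0.19  -0.083 -0.318  1.334 -0.     2.093]
```

Emit:
move_arm --steps "-0.172 0.14 -0.25 0; -0.172 0.14 -0.25 0; -0.172 0.14 -0.25 0; -0.172 0.14 -0.25 0; -0.172 0.14 -0.25 0"

```text
time: 5.75
ee_pos: [401.0, -245.2, 461.2]
tcp_rot: [0.91, 0.415, 0.0, 0.0]
force: [0.8, 0.1, -0.0]
width: 85.1
grasp_force: 0.0
```

Emit:
move_arm --steps "-0.04 0.03 -0.25 0; -0.04 0.03 -0.25 0; -0.04 0.03 -0.25 0; -0.04 0.03 -0.25 0; -0.04 0.03 -0.25 0"

```text
time: 6.25
ee_pos: [381.0, -273.7, 583.5]
tcp_rot: [0.91, 0.415, 0.013, 0.023]
force: [-0.4, -0.0, 0.1]
width: 85.3
grasp_force: 0.0
```

```bash
python3 -c "
from h import *
plan(400,-300,480,-38)
print(manip.observe()['q'].round(3))"
```

```text
t 6.25 pos [ 381.  -273.7  583.5] az -41.0 F [-0.4 -0.   0.1] -> shift m [-0.0079  0.0261  0.105 ] turn -0.052
[-0.623  0.175  0.677  2.02  -0.     1.663]
```

The wrist does trade orientation for position: j4 sits at its limit and the tool leans outward by 0.05 rad. I'll keep going up to see how far the lean grows.

Emit:
move_arm --steps "0 0 -0.25 0; 0 0 -0.25 0; 0 0 -0.25 0; 0 0 -0.25 0; 0 0 -0.25 0"

```text
time: 6.75
ee_pos: [352.4, -252.4, 609.4]
tcp_rot: [0.908, 0.415, 0.027, 0.046]
force: [0.2, 0.4, 0.6]
width: 85.4
grasp_force: 0.0
```

```bash
cat >> h.py <<'E'
def st():
    from scipy.spatial.transform import Rotation as Ro
    s=manip.observe();R=Ro.from_quat(s['tcp_rot']).as_matrix();z=R[:,2]
    print('t',round(s['time'],2),'pos',s['ee_pos'].round(1),'q',s['q'].round(3),'F',s['force'].round(1),'\n tilt from down deg',np.degrees(np.arccos(-z[2])).round(1),'zaz',np.degrees(np.arctan2(z[1],z[0])).round(1),'R',R.round(3).tolist());return s,R
E
python3 -c "
from h import *
st()"
```

```text
t 6.75 pos [ 352.4 -252.4  609.4] q [-0.622  0.099  0.656  2.02   0.     1.664] F [0.2 0.4 0.6] 
 tilt from down deg 6.1 zaz -35.6 R [[0.655, 0.751, 0.087], [0.756, -0.652, -0.062], [0.01, 0.106, -0.994]]
```

Emit:
move_arm --steps "0 0 0.05 0; 0 0 0.1 0; 0 0 0.1 0"

```text
time: 7.05
ee_pos: [359.2, -257.4, 496.5]
tcp_rot: [0.909, 0.415, 0.02, 0.035]
force: [0.2, 0.4, -1.1]
width: 85.4
grasp_force: 0.0
```

```bash
python3 -c "
from h import *
st()"
```

```text
t 7.05 pos [ 359.2 -257.4  496.5] q [-0.622 -0.008  0.249  1.747  0.     1.664] F [ 0.2  0.4 -1.1] 
 tilt from down deg 4.6 zaz -35.6 R [[0.655, 0.753, 0.065], [0.755, -0.654, -0.047], [0.007, 0.08, -0.997]]
```

The lean persists in the commanded pose, so it can be built up. I'll repeat the upward pull, watching the measured state.

Emit:
move_arm --steps "0 0 -0.25 0; 0 0 -0.25 0; 0 0 -0.25 0; 0 0 -0.25 0; 0 0 -0.25 0"

```text
time: 7.55
ee_pos: [334.0, -239.4, 633.4]
tcp_rot: [0.907, 0.414, 0.041, 0.071]
force: [-0.3, 1.4, -0.6]
width: 85.5
grasp_force: 0.0
```

Emit:
move_arm --steps "0 0 -0.25 0; 0 0 -0.25 0; 0 0 -0.25 0; 0 0 -0.25 0; 0 0 -0.25 0"

```text
time: 8.05
ee_pos: [304.6, -218.4, 652.7]
tcp_rot: [0.905, 0.413, 0.053, 0.092]
force: [0.1, -1.2, -0.6]
width: 85.4
grasp_force: 0.0
```

Emit:
move_arm --steps "0 0.2 -0.2 0; 0 0.2 -0.2 0; 0 0.2 -0.2 0; 0 0.2 -0.2 0; 0 0.2 -0.2 0"

```text
time: 8.55
ee_pos: [363.7, -274.9, 667.9]
tcp_rot: [0.902, 0.411, 0.065, 0.114]
force: [-0.1, -0.5, -0.3]
width: 85.4
grasp_force: 0.0
```

```bash
python3 -c "
from h import *
st()"
```

```text
t 8.55 pos [ 363.7 -274.9  667.9] q [-0.65   0.133  0.847  2.021  0.006  1.637] F [-0.1 -0.5 -0.3] 
 tilt from down deg 15.1 zaz -35.9 R [[0.653, 0.727, 0.211], [0.757, -0.636, -0.153], [0.023, 0.26, -0.965]]
```

About 3° per call; it is now at 15°. I'll continue to about 45°. The plan is then to roll 90° so that both fingertips form a low cradle, with the camera on the back side.

Emit:
move_arm --steps "0 0.15 -0.2 0; 0 0.15 -0.2 0; 0 0.15 -0.2 0; 0 0.15 -0.2 0; 0 0.15 -0.2 0"

```text
time: 9.05
ee_pos: [382.9, -297.7, 684.3]
tcp_rot: [0.898, 0.409, 0.078, 0.139]
force: [-0.1, -0.9, 0.5]
width: 85.3
grasp_force: 0.0
```

Emit:
move_arm --steps "0 0.15 -0.2 0; 0 0.15 -0.2 0; 0 0.15 -0.2 0; 0 0.15 -0.2 0; 0 0.15 -0.2 0"

```text
time: 9.55
ee_pos: [391.4, -311.1, 701.2]
tcp_rot: [0.894, 0.407, 0.09, 0.162]
force: [-0.5, 0.4, 0.4]
width: 85.5
grasp_force: 0.0
```

Emit:
move_arm --steps "0 0.1 -0.22 0; 0 0.1 -0.22 0; 0 0.1 -0.22 0; 0 0.1 -0.22 0; 0 0.1 -0.22 0"

```text
time: 10.05
ee_pos: [368.3, -297.0, 727.0]
tcp_rot: [0.889, 0.405, 0.102, 0.186]
force: [-0.1, -0.3, 0.8]
width: 85.5
grasp_force: 0.0
```

Emit:
move_arm --steps "0 0.1 -0.22 0; 0 0.1 -0.22 0; 0 0.1 -0.22 0; 0 0.1 -0.22 0; 0 0.1 -0.22 0"

```text
time: 10.55
ee_pos: [344.8, -281.8, 750.5]
tcp_rot: [0.884, 0.402, 0.113, 0.209]
force: [-0.6, -0.1, 0.5]
width: 85.3
grasp_force: 0.0
```

```bash
python3 -c "
from h import *
st()"
```

```text
t 10.55 pos [ 344.8 -281.8  750.5] q [-0.696  0.128  1.057  2.02   0.022  1.597] F [-0.6 -0.1  0.5] 
 tilt from down deg 27.5 zaz -37.2 R [[0.651, 0.664, 0.368], [0.759, -0.589, -0.279], [0.031, 0.46, -0.887]]
```

Emit:
move_arm --steps "0 0.12 -0.21 0; 0 0.12 -0.21 0; 0 0.12 -0.21 0; 0 0.12 -0.21 0; 0 0.12 -0.21 0"

```text
time: 11.05
ee_pos: [330.1, -273.4, 771.1]
tcp_rot: [0.878, 0.399, 0.124, 0.231]
force: [-0.6, 0.5, -0.5]
width: 85.6
grasp_force: 0.0
```

Emit:
move_arm --steps "0 0.12 -0.21 0; 0 0.12 -0.21 0; 0 0.12 -0.21 0; 0 0.12 -0.21 0; 0 0.12 -0.21 0"

```text
time: 11.55
ee_pos: [311.8, -261.3, 792.0]
tcp_rot: [0.872, 0.396, 0.134, 0.254]
force: [-0.9, 0.4, -0.5]
width: 85.8
grasp_force: 0.0
```

Emit:
move_arm --steps "0 0.12 -0.21 0; 0 0.12 -0.21 0; 0 0.12 -0.21 0; 0 0.12 -0.21 0; 0 0.12 -0.21 0"

```text
time: 12.05
ee_pos: [291.3, -246.4, 811.9]
tcp_rot: [0.865, 0.393, 0.145, 0.277]
force: [0.1, 0.1, 0.0]
width: 85.3
grasp_force: 0.0
```

Emit:
move_arm --steps "0 0.12 -0.21 0; 0 0.12 -0.21 0; 0 0.12 -0.21 0; 0 0.12 -0.21 0; 0 0.12 -0.21 0"

```text
time: 12.55
ee_pos: [269.1, -228.9, 830.7]
tcp_rot: [0.858, 0.389, 0.155, 0.299]
force: [0.6, 0.2, -0.1]
width: 84.9
grasp_force: 0.0
```

Emit:
move_arm --steps "0 0.12 -0.21 0; 0 0.12 -0.21 0; 0 0.12 -0.21 0; 0 0.12 -0.21 0; 0 0.12 -0.21 0"

```text
time: 13.05
ee_pos: [245.7, -209.1, 848.3]
tcp_rot: [0.85, 0.385, 0.165, 0.321]
force: [-0.1, 0.4, -0.5]
width: 85.1
grasp_force: 0.0
```

```bash
python3 -c "
from h import *
st()"
```

```text
t 13.05 pos [ 245.7 -209.1  848.3] q [-0.735 -0.041  1.146  2.02   0.043  1.573] F [-0.1  0.4 -0.5] 
 tilt from down deg 42.3 zaz -38.4 R [[0.65, 0.548, 0.527], [0.759, -0.498, -0.419], [0.033, 0.672, -0.739]]
```

Emit:
move_arm --steps "0 0.12 -0.21 0; 0 0.12 -0.21 0; 0 0.12 -0.21 0; 0 0.12 -0.21 0; 0 0.12 -0.21 0"

```text
time: 13.55
ee_pos: [221.2, -187.0, 864.6]
tcp_rot: [0.841, 0.38, 0.175, 0.343]
force: [0.3, -0.6, 0.3]
width: 85.5
grasp_force: 0.0
```

```bash
cat >> h.py <<'E'
def go(x,y,z):
    s,R=st();print('shift',(R.T@(np.array([x,y,z])-s['ee_pos'])/1000).round(4))
E
python3 -c "
from h import *
s,R=st()
z=R[:,2];h=np.array([z[0],z[1],0]);h/=np.linalg.norm(h)
x=-(h-(h@z)*z);x/=np.linalg.norm(x)   # wanted tool x: backwards-down
print('want x',x.round(3),'turn',np.arctan2(x@R[:,1],x@R[:,0]).round(3))
d=np.array([330,-150,620])-s['ee_pos'];print('shift to (330,-150,620)',(R.T@d/1000).round(4))
"
```

```text
t 13.55 pos [ 221.2 -187.   864.6] q [-0.734 -0.085  1.155  2.02   0.042  1.576] F [ 0.3 -0.6  0.3] 
 tilt from down deg 45.3 zaz -38.7 R [[0.65, 0.519, 0.555], [0.759, -0.475, -0.444], [0.033, 0.71, -0.703]]
want x [-0.549  0.439 -0.711] turn -1.618
shift to (330,-150,620) [ 0.0907 -0.1348  0.2159]
```

Emit:
move_arm --steps "0.085 -0.125 0.2 -0.75; 0.085 -0.125 0.2 -0.75; 0.085 -0.125 0.2 -0.75; 0.085 -0.125 0.2 -0.75; 0.085 -0.125 0.2 -0.75"

```text
time: 14.05
ee_pos: [302.8, -159.1, 683.1]
tcp_rot: [0.685, 0.619, 0.062, 0.38]
force: [1.1, -1.7, 1.5]
width: 85.5
grasp_force: 0.0
```

```bash
python3 -c "
from h import *
go(400,-70,450)"
```

```text
t 14.05 pos [ 302.8 -159.1  683.1] q [-0.324 -0.456  0.164  1.432 -0.247  1.249] F [ 1.1 -1.7  1.5] 
 tilt from down deg 45.3 zaz -38.7 R [[0.226, 0.801, 0.555], [0.894, 0.055, -0.444], [-0.386, 0.596, -0.704]]
shift [ 0.1917 -0.0563  0.1784]
```

Emit:
move_arm --steps "0.17 -0.05 0.16 -0.75; 0.17 -0.05 0.16 -0.75; 0.17 -0.05 0.16 -0.75; 0.17 -0.05 0.16 -0.75; 0.17 -0.05 0.16 -0.75"

```text
time: 14.55
ee_pos: [390.7, -79.9, 474.0]
tcp_rot: [0.41, 0.828, -0.082, 0.375]
force: [0.4, 0.4, 0.0]
width: 85.3
grasp_force: 0.0
```

```bash
python3 -c "
from h import *
go(430,-25,280)
s,R=st();x=np.array([-.549,.439,-.711]);print('turn',np.arctan2(x@R[:,1],x@R[:,0]).round(3))"
```

```text
t 14.55 pos [390.7 -79.9 474. ] q [ 0.07  -0.502 -0.363  1.075 -0.502  0.821] F [0.4 0.4 0. ] 
 tilt from down deg 45.1 zaz -38.7 R [[-0.384, 0.74, 0.553], [0.616, 0.651, -0.443], [-0.687, 0.171, -0.706]]
shift [0.1521 0.0317 0.1344]
t 14.55 pos [390.7 -79.9 474. ] q [ 0.07  -0.502 -0.363  1.075 -0.502  0.821] F [0.4 0.4 0. ] 
 tilt from down deg 45.1 zaz -38.7 R [[-0.384, 0.74, 0.553], [0.616, 0.651, -0.443], [-0.687, 0.171, -0.706]]
turn -0.244
```

Emit:
move_arm --steps "0.15 0.03 0.135 -0.244; 0.15 0.03 0.135 -0.244; 0.15 0.03 0.135 -0.244; 0.15 0.03 0.135 -0.244; 0.15 0.03 0.135 -0.244" --claw 0.038

```text
time: 15.05
ee_pos: [428.5, -28.1, 276.7]
tcp_rot: [0.307, 0.872, -0.128, 0.358]
force: [-0.5, -0.4, -0.6]
width: 38.0
grasp_force: 0.0
```

```bash
python3 -c "
from h import *
go(436,-10,100)
v=track(549,-100)"
```

```text
t 15.05 pos [428.5 -28.1 276.7] q [ 0.227 -0.417 -0.74   0.702 -0.589  0.735] F [-0.5 -0.4 -0.6] 
 tilt from down deg 44.7 zaz -39.1 R [[-0.555, 0.628, 0.546], [0.444, 0.778, -0.444], [-0.704, -0.004, -0.71]]
shift [0.1282 0.0195 0.1216]
sleeve xy [548.3 -98.9] tilt [-0.002 -0.009] cost 0.142
```

Emit:
move_arm --steps "0.118 0.021 0.131 0; 0.118 0.021 0.131 0; 0.118 0.021 0.131 0; 0.118 0.021 0.131 0; 0.118 0.021 0.131 0"

```text
time: 15.65
ee_pos: [452.8, -18.2, 108.3]
tcp_rot: [0.309, 0.87, -0.127, 0.362]
force: [-0.5, -1.1, -0.3]
width: 38.1
grasp_force: 0.0
```

```bash
python3 -c "
from h import *
go(448,-17.5,66)
save('wrist','wr5')
save('scene','sc5')
i=cv2.imread('pics/sc5.png')[100:230,170:310];cv2.imwrite('pics/sc5d.png',cv2.resize(cv2.convertScaleAbs(i,alpha=1.6),None,fx=4.5,fy=4.5,interpolation=cv2.INTER_CUBIC))
"
```

```text
t 15.65 pos [452.8 -18.2 108.3] q [ 0.241 -0.202 -1.012  0.213 -0.599  0.751] F [-0.5 -1.1 -0.3] 
 tilt from down deg 45.2 zaz -38.9 R [[-0.546, 0.63, 0.552], [0.446, 0.776, -0.445], [-0.709, 0.003, -0.705]]
shift [ 0.033  -0.0026  0.0269]
```

Emit:
move_arm --steps "0.01 -0.0025 0.01 0; 0.02 -0.0025 0.02 0; 0.028 -0.0025 0.028 0; 0.03 -0.0025 0.03 0; 0.03 -0.0025 0.03 0"

```text
time: 16.25
ee_pos: [453.4, -19.4, 69.5]
tcp_rot: [0.31, 0.869, -0.125, 0.365]
force: [1.0, 0.0, 0.2]
width: 38.3
grasp_force: 0.0
```

Emit:
move_arm --steps "0.001 0 0.001 0; 0.002 0 0.002 0; 0.002 0 0.002 0"

```text
time: 16.55
ee_pos: [452.1, -19.5, 64.8]
tcp_rot: [0.31, 0.869, -0.126, 0.364]
force: [-0.1, 0.5, -0.6]
width: 38.5
grasp_force: 0.0
```

```bash
python3 -c "
from h import *
from scipy.spatial.transform import Rotation as Ro
v=track(549,-100)
s,R=st()
d=np.array([v[0],v[1],0])-s['ee_pos'];print('lat',d[:2]@R[:2,1],'D',np.sqrt(d[:2]@d[:2]))
a=save('scene','sc6');w=save('wrist','wr6')
# one composite picture: scene crop with predicted tip marks, wrist view
pts=[s['ee_pos']+R@np.array(p,float) for p in((-11,19,70),(11,19,70),(11,-19,70),(-11,-19,70),(-38,0,0))]
q=((w2px('sc6',pts)-[170,110])*3.2).astype(int)
i=cv2.resize(a['color'][110:230,170:290],None,fx=3.2,fy=3.2,interpolation=cv2.INTER_CUBIC)
for p in q:cv2.circle(i,tuple(map(int,p)),2,(0,0,255),-1)
can=np.zeros((384,784,3),np.uint8);can[:,:384]=i;can[:300,384:]=cv2.resize(w['color'],(400,300));cv2.imwrite('pics/comp6.png',can)
"
```

```text
sleeve xy [548.4 -99.1] tilt [-0.002 -0.007] cost 0.146
t 16.65 pos [451.9 -19.5  64.5] q [ 0.237 -0.122 -1.08   0.059 -0.597  0.747] F [ 0.7 -0.8  0.7] 
 tilt from down deg 45.3 zaz -38.7 R [[-0.544, 0.63, 0.555], [0.447, 0.777, -0.444], [-0.71, 0.006, -0.704]]
lat -1.0802905781444474 D 125.03882964099733
```

View pics/comp6.png

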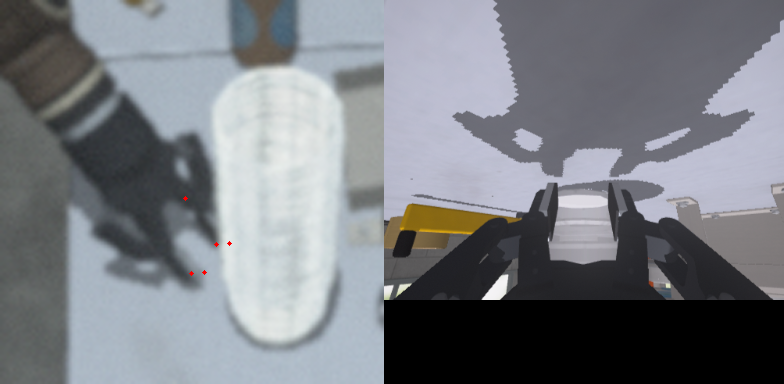

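The composite shows the sleeve centred between the two low fingertips, with the body and wrist leaning well back and clear of it. Now a slow approach and first push.

Emit:
move_arm --steps "-0.0056 -0.0005 0.0057 0; -0.0112 -0.001 0.0114 0; -0.0155 -0.001 0.0157 0; -0.019 -0.001 0.0192 0; -0.0211 -0.001 0.0213 0"

```text
time: 17.25
ee_pos: [474.9, -39.7, 64.2]
tcp_rot: [0.31, 0.869, -0.126, 0.364]
force: [0.3, -0.2, 0.4]
width: 38.0
grasp_force: 0.0
```

Emit:
move_arm --steps "-0.0018 0 0.0018 0; -0.0035 0 0.0035 0; -0.0053 0 0.0053 0; -0.007 0 0.0071 0; -0.0088 0 0.0089 0"

```text
time: 17.75
ee_pos: [484.1, -47.1, 64.1]
tcp_rot: [0.309, 0.87, -0.126, 0.363]
force: [-1.4, 1.2, 0.1]
width: 37.9
grasp_force: 0.9
```

```bash
cat >> h.py <<'E'
def rep(x,y):
    v=track(x,y);indock(v);s,R=st()
    d=np.array([v[0],v[1],0])-s['ee_pos'];print('lat',(d[:2]@R[:2,1]).round(1),'D',np.hypot(*d[:2]).round(1));return v,s,R
E
python3 -c "
from h import *
rep(549,-100)"
```

```text
sleeve xy [ 550.4 -100.8] tilt [-0.004 -0.001] cost 0.149
in dock -126.6 41.7
t 17.85 pos [484.2 -47.2  64.2] q [ 0.143 -0.07  -1.05  -0.013 -0.545  0.653] F [-0.7 -0.9  0.4] 
 tilt from down deg 45.3 zaz -38.7 R [[-0.544, 0.63, 0.554], [0.447, 0.777, -0.444], [-0.71, 0.006, -0.704]]
lat 0.0 D 85.2
```

It slides with no tilt. Continuing at about 40 mm/s.

Emit:
move_arm --steps "-0.0025 -0.0001 0.0025 0; -0.005 -0.0002 0.005 0; -0.0075 -0.0003 0.0075 0; -0.01 -0.0004 0.01 0; -0.0125 -0.0005 0.0125 0"

```text
time: 18.35
ee_pos: [497.8, -58.8, 64.2]
tcp_rot: [0.309, 0.87, -0.126, 0.364]
force: [-2.0, 0.6, 0.4]
width: 38.2
grasp_force: 0.5
```

```bash
python3 -c "
from h import *
rep(563,-112)"
```

```text
sleeve xy [ 563.5 -112.7] tilt [ 0.002 -0.005] cost 0.117
in dock -110.0 35.6
t 18.45 pos [498.  -58.9  64.5] q [ 0.107 -0.047 -1.034 -0.037 -0.525  0.619] F [-0.3  0.7 -0.8] 
 tilt from down deg 45.3 zaz -38.7 R [[-0.543, 0.63, 0.555], [0.447, 0.776, -0.444], [-0.711, 0.006, -0.704]]
lat -0.4 D 84.7
```

Emit:
move_arm --steps "-0.0027 -0.0001 0.0027 0; -0.0055 -0.0002 0.0055 0; -0.0083 -0.0003 0.0083 0; -0.0111 -0.0004 0.0111 0; -0.0139 -0.0005 0.0139 0"

```text
time: 18.95
ee_pos: [512.8, -71.6, 64.4]
tcp_rot: [0.309, 0.87, -0.126, 0.364]
force: [-0.9, 0.5, -0.5]
width: 38.2
grasp_force: 0.6
```

Emit:
move_arm --steps "-0.0028 -0.0001 0.0028 0; -0.0056 -0.0002 0.0056 0; -0.0084 -0.0003 0.0084 0; -0.0112 -0.0004 0.0112 0; -0.014 -0.0005 0.014 0"

```text
time: 19.45
ee_pos: [527.8, -84.4, 64.5]
tcp_rot: [0.309, 0.87, -0.126, 0.364]
force: [-0.4, 1.0, -0.2]
width: 37.5
grasp_force: 0.5
```

```bash
python3 -c "
from h import *
rep(593,-138)"
```

```text
sleeve xy [ 593.6 -137.8] tilt [ 0.006 -0.008] cost 0.224
in dock -72.8 23.4
t 19.55 pos [528.1 -84.6  64.7] q [ 0.036  0.005 -0.991 -0.079 -0.482  0.554] F [ 0.3 -0.1 -0.5] 
 tilt from down deg 45.3 zaz -38.7 R [[-0.543, 0.63, 0.555], [0.447, 0.776, -0.444], [-0.711, 0.006, -0.703]]
lat -0.1 D 84.3
```

Emit:
move_arm --steps "-0.0028 -0.0003 0.0028 0; -0.0056 -0.0006 0.0056 0; -0.0084 -0.0009 0.0084 0; -0.0112 -0.0012 0.0113 0; -0.014 -0.0015 0.0141 0"

```text
time: 20.05
ee_pos: [542.4, -98.1, 64.5]
tcp_rot: [0.309, 0.87, -0.126, 0.364]
force: [-0.4, 0.8, -1.0]
width: 38.0
grasp_force: 0.7
```

Emit:
move_arm --steps "-0.0028 -0.0003 0.0028 0; -0.0056 -0.0006 0.0056 0; -0.0084 -0.0009 0.0084 0; -0.0112 -0.0012 0.0113 0; -0.014 -0.0015 0.0141 0"

```text
time: 20.55
ee_pos: [556.9, -111.8, 64.5]
tcp_rot: [0.309, 0.87, -0.126, 0.364]
force: [-0.4, 1.4, -0.6]
width: 38.1
grasp_force: 0.6
```

```bash
python3 -c "
from h import *
rep(623,-165)"
```

```text
sleeve xy [ 622.9 -165.2] tilt [ 0.001 -0.001] cost 0.219
in dock -35.3 8.9
t 20.65 pos [ 557.1 -112.    64.8] q [-0.03   0.057 -0.944 -0.109 -0.442  0.496] F [-0.6 -0.2 -0.7] 
 tilt from down deg 45.3 zaz -38.7 R [[-0.543, 0.63, 0.555], [0.447, 0.776, -0.444], [-0.711, 0.006, -0.703]]
lat 0.2 D 84.6
```

Emit:
move_arm --steps "-0.0028 -0.0003 0.0028 0; -0.0056 -0.0006 0.0056 0; -0.0084 -0.0009 0.0084 0; -0.0112 -0.0012 0.0113 0; -0.0112 -0.0012 0.0113 0"

```text
time: 21.15
ee_pos: [568.7, -122.9, 64.7]
tcp_rot: [0.31, 0.869, -0.126, 0.364]
force: [0.3, -0.1, 0.1]
width: 37.9
grasp_force: 0.2
```

```bash
python3 -c "
from h import *
rep(634,-176)"
```

```text
sleeve xy [ 635.  -176.4] tilt [-0.005 -0.003] cost 0.21
in dock -19.9 3.0
t 21.25 pos [ 568.4 -122.7   64.7] q [-0.053  0.077 -0.924 -0.118 -0.427  0.476] F [-0.1 -0.2  0. ] 
 tilt from down deg 45.3 zaz -38.7 R [[-0.544, 0.63, 0.555], [0.447, 0.777, -0.444], [-0.711, 0.006, -0.704]]
lat 0.3 D 85.6
```

Emit:
move_arm --steps "-0.0021 0.0009 0.0022 0; -0.0043 0.0018 0.0044 0; -0.0064 0.0027 0.0065 0; -0.0085 0.0036 0.0087 0; -0.0105 0.0045 0.0107 0"

```text
time: 21.75
ee_pos: [583.0, -128.5, 64.4]
tcp_rot: [0.309, 0.87, -0.126, 0.364]
force: [-1.3, -0.1, -0.1]
width: 38.0
grasp_force: 0.7
```

```bash
python3 -c "
from h import *
rep(649,-183)"
```

```text
sleeve xy [ 649.8 -184.1] tilt [-0.008  0.005] cost 0.246
in dock -3.4 1.4
t 21.85 pos [ 583.2 -128.6   64.6] q [-0.064  0.103 -0.895 -0.119 -0.42   0.467] F [ 0.2  0.1 -0.4] 
 tilt from down deg 45.3 zaz -38.7 R [[-0.544, 0.63, 0.555], [0.447, 0.777, -0.444], [-0.711, 0.006, -0.704]]
lat -1.1 D 86.7
```

The sleeve stands at (-3, 1) in the dock, upright. Next I'll retreat straight back and rise, then go over the gate knob.

Emit:
move_arm --steps "0.005 0 -0.005 0; 0.015 0 -0.015 0; 0.028 0 -0.028 0; 0.005 0 -0.053 0; -0.022 0 -0.078 0"

```text
time: 22.35
ee_pos: [548.1, -102.3, 133.1]
tcp_rot: [0.308, 0.871, -0.126, 0.361]
force: [-0.2, -0.6, -0.5]
width: 38.2
grasp_force: 0.0
```

```bash
python3 -c "
from h import *
rep(650,-184)
K=np.array([434.8,-228]);s,R=st();t=K-59*R[:2,2];print('TCP for knob',t)
go(t[0],t[1],150)"
```

```text
sleeve xy [ 651.  -183.6] tilt [-0.015  0.005] cost 0.244
in dock -2.4 2.3
t 22.45 pos [ 553.2 -102.8  141.2] q [-0.009 -0.079 -0.86   0.109 -0.454  0.513] F [1.3 0.4 1.2] 
 tilt from down deg 45.7 zaz -38.3 R [[-0.537, 0.629, 0.562], [0.446, 0.777, -0.444], [-0.716, 0.012, -0.698]]
lat -1.3 D 126.8
t 22.45 pos [ 553.2 -102.8  141.2] q [-0.009 -0.079 -0.86   0.109 -0.454  0.513] F [1.3 0.4 1.2] 
 tilt from down deg 45.7 zaz -38.3 R [[-0.537, 0.629, 0.562], [0.446, 0.777, -0.444], [-0.716, 0.012, -0.698]]
TCP for knob [ 401.65927512 -201.81437244]
t 22.45 pos [ 553.2 -102.8  141.2] q [-0.009 -0.079 -0.86   0.109 -0.454  0.513] F [1.3 0.4 1.2] 
 tilt from down deg 45.7 zaz -38.3 R [[-0.537, 0.629, 0.562], [0.446, 0.777, -0.444], [-0.716, 0.012, -0.698]]
shift [ 0.031  -0.1722 -0.0473]
```

Emit:
move_arm --steps "0.01 -0.04 -0.03 0; 0.031 -0.172 -0.047 0; 0.031 -0.172 -0.047 0; 0.031 -0.172 -0.047 0; 0.031 -0.172 -0.047 0" --claw 0.034

```text
time: 22.95
ee_pos: [395.5, -203.5, 142.9]
tcp_rot: [0.312, 0.869, -0.127, 0.362]
force: [-0.4, 0.2, -0.2]
width: 33.8
grasp_force: 0.0
```

```bash
cat >> h.py <<'E'
def knob():
    # black knob: dark blob near the gate end in the wrist view is hidden by fingers; use top and scene instead
    for n in('top','scene'):
        c=camera(n);i=c['color'];m=((i.max(2)<75)).astype(np.uint8);print(n,m.sum())
E
python3 -c "
from h import *
s,R=st();t=np.array([434.8,-228])-59*R[:2,2];go(t[0],t[1],97)
d=save('wrist','wr7');K=d['camera_matrix'];T=np.array(d['T_tool_cam'],float)
def proj(P):
    p=np.linalg.inv(T)@np.r_[R.T@(np.array(P)-s['ee_pos']),1];p=K@p[:3];return (p[:2]/p[2]).round(0)
print('knob top/mid',proj([434.8,-228,58]),proj([434.8,-228,40]),'hinge',proj([573.4,-241,34]))
i=d['color'].astype(int);y=((i[...,2]>120)&(i[...,2]-i[...,0]>60)).astype(np.uint8);n,l,stt,ce=cv2.connectedComponentsWithStats(y)
print([(stt[k].tolist(),ce[k].round(0)) for k in range(1,n) if stt[k,4]>150])
g=i.max(2);
for v in range(120,300,12):print(v,''.join('#' if g[v,u]<60 else ('y' if y[v,u] else '.') for u in range(0,512,6)))
"
```

```text
t 22.95 pos [ 395.5 -203.5  142.9] q [-0.364 -0.407 -1.093  0.122 -0.223  0.235] F [-0.4  0.2 -0.2] 
 tilt from down deg 45.2 zaz -39.0 R [[-0.543, 0.634, 0.551], [0.45, 0.773, -0.447], [-0.709, 0.005, -0.705]]
t 22.95 pos [ 395.5 -203.5  142.9] q [-0.364 -0.407 -1.093  0.122 -0.223  0.235] F [-0.4  0.2 -0.2] 
 tilt from down deg 45.2 zaz -39.0 R [[-0.543, 0.634, 0.551], [0.45, 0.773, -0.447], [-0.709, 0.005, -0.705]]
shift [0.0297 0.0055 0.0353]
knob top/mid [263. 192.] [262. 167.] hinge [334. 218.]
[([249, 124, 96, 99, 2912], array([295., 172.])), ([123, 236, 76, 18, 277], array([156., 241.]))]
120 ......................................................................................
132 ..........................................yyy.........................................
144 ..........................................yyyyy.......................................
156 ..........................................y#.yyyyy....................................
168 ..........................................###.yyyyyy..................................
180 .....................................
[... 168 characters left out ...]
..............................yyyy.............................
216 ..............####..#..................................yyy............................
228 ......................................................................................
240 .....................yy......yy...##.#..........#.....................................
252 ................................y##..#..........#..#..................................
264 ................................##..##..........##..#.................................
276 ...............................####.##..#.......#.#####...............................
288 ......................###############...#.......#.##############......................
```

The knob sits at about (260,175) in the wrist view, matching the prediction (262,167–192) and lying between the pads. Descending over it.

Emit:
move_arm --steps "0.003 0.005 0.009 0; 0.012 0.0055 0.018 0; 0.021 0.0055 0.0265 0; 0.0297 0.0055 0.0353 0; 0.0297 0.0055 0.0353 0"

```text
time: 23.5
ee_pos: [406.4, -199.1, 96.7]
tcp_rot: [0.309, 0.871, -0.125, 0.362]
force: [-0.2, -0.1, -0.7]
width: 34.2
grasp_force: 0.0
```

```bash
cat >> h.py <<'E'
H=np.array([573.4,-241.1])
def arc(betas,off=59,z=97):
    """local shifts so that the pad centre follows the knob at bar azimuths betas (deg)"""
    s,R=st();out=[]
    for b in betas:
        k=H+140*np.array([np.cos(np.radians(b)),np.sin(np.radians(b))]);t=k-off*R[:2,2]
        out.append((R.T@(np.r_[t,z]-s['ee_pos'])/1000).round(4))
    print('; '.join(' '.join(f'{a:g}' for a in o)+' 0' for o in out))
E
python3 -c "
from h import *
arc([170,165,160,155,150])"
```

```text
t 23.5 pos [ 406.4 -199.1   96.7] q [-0.341 -0.299 -1.157 -0.045 -0.233  0.247] F [-0.2 -0.1 -0.7] 
 tilt from down deg 45.0 zaz -38.6 R [[-0.548, 0.628, 0.553], [0.447, 0.778, -0.442], [-0.708, 0.005, -0.707]]
0.0054 0.0043 -0.0058 0; 0.0093 0.0152 -0.0096 0; 0.0125 0.0266 -0.0127 0; 0.0149 0.0383 -0.0151 0; 0.0167 0.0503 -0.0168 0
```

Emit:
move_arm --steps "0.0054 0.0043 -0.0058 0; 0.0093 0.0152 -0.0096 0; 0.0125 0.0266 -0.0127 0; 0.0149 0.0383 -0.0151 0; 0.0167 0.0503 -0.0168 0"

```text
time: 24.0
ee_pos: [420.5, -145.6, 100.3]
tcp_rot: [0.309, 0.869, -0.126, 0.364]
force: [-0.7, 0.4, 0.5]
width: 34.1
grasp_force: 0.3
```

```bash
cat >> h.py <<'E'
def gate():
    """bar azimuth from yellow pixels in the top and scene views"""
    for n in('top','scene'):
        c=camera(n);i=c['color'].astype(int);y=((i[...,2]>130)&(i[...,2]-i[...,0]>70)&(i[...,1]>100)).astype(np.uint8)
        R=cv2.Rodrigues(np.array(c['rvec'],float))[0];t=np.array(c['tvec'],float).reshape(3);o=-R.T@t
        v,u=np.nonzero(y);r=(R.T@np.linalg.inv(c['camera_matrix'])@np.vstack([u,v,0*u+1])).T
        P=o+r*((30-o[2])/r[:,2])[:,None];d=P[:,:2]-H;l=np.hypot(*d.T);k=(l<155)&(l>25)
        a=np.degrees(np.arctan2(d[k,1],d[k,0]))
        if k.sum()>5:
            m=np.median(a);print(n,'bar az',m.round(1),'gate rad',round(np.radians(m)-DOCK[2]-np.pi/2,3),'n',k.sum(),'lmax',l[k].max().round(0))
        else:print(n,'few',k.sum())
E
python3 -c "
from h import *
gate()
arc([146,140,134,128,122])"
```

```text
top bar az 153.5 gate rad 1.49 n 84 lmax 133.0
scene bar az 155.1 gate rad 1.517 n 160 lmax 134.0
t 24.1 pos [ 421.4 -145.2  100.5] q [-0.155 -0.302 -1.14   0.01  -0.358  0.389] F [0.1 0.4 0.7] 
 tilt from down deg 45.3 zaz -38.4 R [[-0.544, 0.627, 0.557], [0.445, 0.779, -0.442], [-0.711, 0.007, -0.703]]
0.0046 0.0085 0.0005 0; 0.005 0.0231 0.0002 0; 0.0043 0.0378 0.0011 0; 0.0026 0.0522 0.003 0; -0.0002 0.0663 0.0059 0
```

Emit:
move_arm --steps "0.0046 0.0085 0.0005 0; 0.005 0.0231 0.0002 0; 0.0043 0.0378 0.0011 0; 0.0026 0.0522 0.003 0; -0.0002 0.0663 0.0059 0"

```text
time: 24.6
ee_pos: [465.6, -97.3, 95.6]
tcp_rot: [0.309, 0.87, -0.126, 0.364]
force: [-0.7, 0.0, 0.3]
width: 34.2
grasp_force: 0.3
```

```bash
python3 -c "
from h import *
gate()
arc([118,113,108,103,98])"
```

```text
top bar az 127.2 gate rad 1.031 n 71 lmax 130.0
scene bar az 127.3 gate rad 1.033 n 121 lmax 124.0
t 24.7 pos [467.2 -97.   96.4] q [ 0.005 -0.186 -1.063  0.027 -0.462  0.525] F [-0.3  0.1  0.4] 
 tilt from down deg 45.3 zaz -38.5 R [[-0.544, 0.629, 0.556], [0.446, 0.778, -0.443], [-0.711, 0.007, -0.703]]
-0.0021 0.0092 0.0014 0; -0.0057 0.0203 0.0052 0; -0.0101 0.0308 0.0096 0; -0.015 0.0407 0.0147 0; -0.0205 0.05 0.0204 0
```

Emit:
move_arm --steps "-0.0021 0.0092 0.0014 0; -0.0057 0.0203 0.0052 0; -0.0101 0.0308 0.0096 0; -0.015 0.0407 0.0147 0; -0.0205 0.05 0.0204 0"

```text
time: 25.2
ee_pos: [520.6, -77.0, 96.3]
tcp_rot: [0.309, 0.87, -0.126, 0.364]
force: [-0.8, 0.5, 0.2]
width: 34.0
grasp_force: 0.2
```

```bash
python3 -c "
from h import *
gate()
arc([96,92,88,85,82])
rep(650,-184)"
```

```text
top bar az 105.4 gate rad 0.65 n 58 lmax 111.0
scene bar az 105.0 gate rad 0.643 n 99 lmax 121.0
t 25.3 pos [521.5 -77.   96.9] q [ 0.055 -0.068 -0.961  0.031 -0.493  0.571] F [-0.3 -0.9  0.5] 
 tilt from down deg 45.3 zaz -38.6 R [[-0.543, 0.629, 0.556], [0.447, 0.777, -0.444], [-0.711, 0.007, -0.703]]
-0.002 0.0038 0.0018 0; -0.0069 0.0104 0.0069 0; -0.0122 0.0166 0.0124 0; -0.0164 0.0208 0.0166 0; -0.0207 0.0248 0.021 0
sleeve xy [ 650.2 -183. ] tilt [-0.01   0.003] cost 0.238
in dock -3.4 2.6
t 25.4 pos [519.6 -77.3  96. ] q [ 0.055 -0.07  -0.964  0.032 -0.493  0.571] F [-0.7 -0.4  0.2] 
 tilt from down deg 45.2 zaz -38.7 R [[-0.544, 0.63, 0.554], [0.447, 0.777, -0.444], [-0.71, 0.006, -0.704]]
lat 0.2 D 168.0
```

Emit:
move_arm --steps "-0.002 0.0038 0.0018 0; -0.0069 0.0104 0.0069 0; -0.0122 0.0166 0.0124 0; -0.0164 0.0208 0.0166 0; -0.0207 0.0248 0.021 0"

```text
time: 25.9
ee_pos: [558.8, -76.7, 96.4]
tcp_rot: [0.309, 0.87, -0.126, 0.364]
force: [-0.5, -0.6, -0.7]
width: 34.1
grasp_force: 0.2
```

```bash
python3 -c "
from h import *
gate()
arc([80,77,74,72])"
```

```text
top bar az 91.8 gate rad 0.413 n 70 lmax 114.0
scene bar az 91.5 gate rad 0.406 n 87 lmax 121.0
t 26.0 pos [559.2 -76.7  96.7] q [ 0.051  0.006 -0.892  0.026 -0.491  0.568] F [-0.3 -0.5  0.1] 
 tilt from down deg 45.3 zaz -38.7 R [[-0.543, 0.63, 0.555], [0.447, 0.777, -0.444], [-0.711, 0.007, -0.703]]
-0.0035 0.0034 0.0031 0; -0.0081 0.0068 0.0078 0; -0.0128 0.0098 0.0125 0; -0.0159 0.0117 0.0158 0
```

Emit:
move_arm --steps "0.0106 0 -0.0106 0; 0.0212 0 -0.0212 0; 0.0318 0 -0.0318 0; 0.0425 0 -0.0425 0; 0.0425 0 -0.0425 0"

```text
time: 26.5
ee_pos: [509.3, -37.4, 95.7]
tcp_rot: [0.308, 0.87, -0.126, 0.363]
force: [-0.4, -0.0, -0.5]
width: 33.8
grasp_force: 0.0
```

```bash
python3 -c "
from h import *
gate()
go(494,-97,68)"
```

```text
top bar az 91.4 gate rad 0.406 n 65 lmax 134.0
scene bar az 91.5 gate rad 0.408 n 93 lmax 135.0
t 26.6 pos [511.1 -38.   96.5] q [ 0.156 -0.075 -0.957  0.09  -0.551  0.664] F [ 0.3  0.  -0.7] 
 tilt from down deg 45.3 zaz -38.6 R [[-0.544, 0.629, 0.556], [0.446, 0.778, -0.443], [-0.711, 0.007, -0.703]]
shift [ 0.0033 -0.0568  0.0367]
```

Emit:
move_arm --steps "-0.008 -0.028 0.008 0; -0.0166 -0.057 0.017 0; -0.006 -0.057 0.027 0; 0.0033 -0.057 0.0367 0; 0.0033 -0.057 0.0367 0" --claw 0

```text
time: 27.1
ee_pos: [493.0, -98.4, 66.0]
tcp_rot: [0.31, 0.87, -0.126, 0.362]
force: [-0.4, 0.2, -0.4]
width: -0.2
grasp_force: 0.0
```

```bash
python3 -c "
from h import *
gate()
go(494+40,-97,68)
go(494+70,-97-8,68)
go(494+88,-97-16,68)"|grep -v -e R -e tilt
```

```text
top bar az 91.4 gate rad 0.406 n 65 lmax 134.0
scene bar az 91.5 gate rad 0.408 n 95 lmax 135.0
t 27.2 pos [494.1 -98.   67.6] q [ 0.003 -0.068 -1.055 -0.081 -0.462  0.524] F [-0.   0.7  0.3] 
shift [-0.0215  0.0259  0.0214]
t 27.2 pos [494.1 -98.   67.6] q [ 0.003 -0.068 -1.055 -0.081 -0.462  0.524] F [-0.   0.7  0.3] 
shift [-0.0414  0.0386  0.0416]
t 27.2 pos [494.1 -98.   67.6] q [ 0.003 -0.068 -1.055 -0.081 -0.462  0.524] F [-0.   0.7  0.3] 
shift [-0.0548  0.0437  0.0551]
```

Emit:
move_arm --steps "-0.0043 0.0052 0.0043 0; -0.0086 0.0104 0.0086 0; -0.0129 0.0155 0.0129 0; -0.0172 0.0207 0.0172 0; -0.0215 0.0259 0.0214 0"

```text
time: 27.7
ee_pos: [534.7, -96.8, 68.1]
tcp_rot: [0.309, 0.87, -0.126, 0.364]
force: [-0.6, 1.0, 0.5]
width: 0.2
grasp_force: 0.3
```

```bash
python3 -c "
from h import *
gate()
go(550,-103,68)
go(560,-107,68)
go(570,-111,68)"|grep -v -e R -e tilt
```

```text
top bar az 83.6 gate rad 0.269 n 76 lmax 135.0
scene bar az 82.7 gate rad 0.254 n 96 lmax 138.0
t 27.8 pos [535.2 -96.7  68.3] q [ 0.005  0.01  -0.979 -0.084 -0.463  0.526] F [-0.3  0.6 -0. ] 
shift [-0.0106  0.0044  0.0112]
t 27.8 pos [535.2 -96.7  68.3] q [ 0.005  0.01  -0.979 -0.084 -0.463  0.526] F [-0.3  0.6 -0. ] 
shift [-0.0178  0.0076  0.0186]
t 27.8 pos [535.2 -96.7  68.3] q [ 0.005  0.01  -0.979 -0.084 -0.463  0.526] F [-0.3  0.6 -0. ] 
shift [-0.0251  0.0108  0.0259]
```

Emit:
move_arm --steps "-0.0036 0.0015 0.0037 0; -0.0071 0.003 0.0074 0; -0.0107 0.0046 0.0112 0; -0.0142 0.0061 0.0149 0; -0.0178 0.0076 0.0186 0"

```text
time: 28.3
ee_pos: [558.9, -107.3, 67.5]
tcp_rot: [0.309, 0.87, -0.126, 0.364]
force: [-0.2, -0.4, -0.1]
width: -0.3
grasp_force: 0.3
```

```bash
python3 -c "
from h import *
gate()
go(570,-111,68)
v=track(650,-184);indock(v)"|grep -v -e R -e tilt\ from
```

```text
top bar az 70.2 gate rad 0.036 n 79 lmax 133.0
scene bar az 69.2 gate rad 0.019 n 58 lmax 82.0
t 28.4 pos [ 559.4 -107.5   67.8] q [-0.019  0.055 -0.935 -0.095 -0.448  0.505] F [ 0.5 -0.1  0.1] 
shift [-0.0075  0.004   0.0073]
sleeve xy [ 642.7 -187.2] tilt [0.022 0.021] cost 0.349
in dock -8.8 -4.2
```

Emit:
move_arm --steps "-0.0007 0.0003 0.0007 0; -0.0013 0.0006 0.0014 0; -0.002 0.0009 0.002 0; -0.0027 0.0012 0.0027 0; -0.0027 0.0012 0.0027 0"

```text
time: 29.0
ee_pos: [561.9, -108.5, 67.3]
tcp_rot: [0.309, 0.87, -0.126, 0.363]
force: [-3.5, 1.3, 2.0]
width: 0.2
grasp_force: 2.1
```

```bash
python3 -c "
from h import *
gate();s,R=st()"|grep -v -e tilt\ from
```

```text
top bar az 69.2 gate rad 0.017 n 58 lmax 133.0
scene bar az 68.1 gate rad -0.001 n 54 lmax 80.0
t 29.1 pos [ 561.9 -108.5   67.3] q [-0.022  0.06  -0.93  -0.095 -0.446  0.503] F [-4.4  2.8  1.8]
```

Force is rising to about 5 N against the stop, so the gate is shut. Retreating slowly, then straight back and up.

Emit:
move_arm --steps "0.002 -0.001 -0.002 0; 0.006 -0.002 -0.006 0; 0.014 -0.004 -0.014 0; 0.028 -0.006 -0.028 0; 0.042 -0.006 -0.042 0"

```text
time: 29.6
ee_pos: [511.0, -75.6, 67.1]
tcp_rot: [0.31, 0.87, -0.126, 0.364]
force: [-0.8, 0.3, 0.6]
width: 0.0
grasp_force: 0.0
```

Emit:
move_arm --steps "0 0 -0.04 0; -0.02 0 -0.08 0; -0.05 0 -0.11 0; -0.05 0 -0.11 0; -0.05 0 -0.11 0"

```text
time: 30.1
ee_pos: [478.7, -48.9, 181.7]
tcp_rot: [0.31, 0.869, -0.125, 0.365]
force: [0.2, 0.4, -0.6]
width: 0.0
grasp_force: 0.0
```

```bash
python3 -c "
from h import *
gate();rep(649,-184);v=track(651,-186)"|grep -v -e tilt\ from
```

```text
top bar az 69.2 gate rad 0.017 n 56 lmax 133.0
scene bar az 68.4 gate rad 0.004 n 51 lmax 80.0
sleeve xy [ 638.6 -188.7] tilt [0.035 0.024] cost 0.316
in dock -12.1 -7.1
t 30.3 pos [477.5 -49.5 178.1] q [ 0.139 -0.265 -0.888  0.345 -0.543  0.649] F [ 0.3 -0.4 -0.7] 
lat -6.6 D 212.8
sleeve xy [ 644.3 -187. ] tilt [0.012 0.018] cost 0.305
```

The gate reads about 0.01 rad. The sleeve fit is disturbed by the bright dock and the gate bar, so I'll recheck using only its upper part.

```bash
python3 - <<'E'
import h
from h import *
# compare model and mask only away from the low part (dock, gate)
C=[camera(n) for n in('top','scene')];full=h.RING
D=[]
for c in C:
    h.RING=[(60,0),(60,90)];g=np.zeros(c['color'].shape[:2],np.uint8);cv2.fillPoly(g,[poly(c,(649,-184,0,0)).astype(int)],1);low=g
    h.RING=[(62,120),(62,290)];g=np.zeros_like(low);cv2.fillPoly(g,[poly(c,(649,-184,0,0)).astype(int)],1)
    m=mask(c['color']);D.append([cv2.resize(a.astype(np.float32),None,fx=4,fy=4)>.5 for a in(m,g*(1-low if c is C[1] else 1))])
h.RING=full
def cost(v):
    s=0
    for c,(m,w) in zip(C,D):
        g=np.zeros(m.shape,np.uint8);cv2.fillPoly(g,[((poly(c,(v[0],v[1],v[2]/100,v[3]/100))+.5)*4).astype(int)],1);g=g>0
        s+=((g^m)&w).sum()/((g|m)&w).sum()
    return s
for tilt in(0,1):
    f=(lambda v:cost(v)) if tilt else (lambda v:cost([v[0],v[1],0,0]))
    x0=np.array([649,-184,0,0]);r=minimize(f,x0,method='Nelder-Mead',options=dict(initial_simplex=x0+np.vstack([np.zeros(4),np.diag([8,8,4,4])]),xatol=.1,fatol=1e-4))
    print(r.x.round(1),round(r.fun,3));indock(r.x)
E
```

```text
[ 6.469e+02 -1.831e+02 -4.000e-01  3.300e+00] 0.23
in dock -6.4 1.2
[ 635.  -195.5    4.8    5.2] 0.183
in dock -12.9 -14.7
```

```bash
python3 - <<'E'
from h import *
for n in('top','scene'):
    c=camera(n);i=c['color'].astype(int);p=poly(c,(648,-184,0,0));x,y,w,h_=cv2.boundingRect(p)
    g=np.zeros(i.shape[:2],np.uint8);cv2.fillPoly(g,[p.round().astype(int)],1);e=g-cv2.erode(g,np.ones((3,3),np.uint8))
    print(n,x,y,w,h_)
    for v in range(y-6,y+h_+6,2):
        print(v,''.join(('|' if e[v,u] else '') or ('#' if (i[v,u,0]-i[v,u,2]<14 and i[v,u].min()>165) else ('+' if i[v,u].min()>165 else ('.' if i[v,u].max()>110 else '~'))) for u in range(x-14,x+w+14)))
E
```

```text
top 277 135 40 42
129 ++++++++++++++++++++++++++++++++++++++++++++++++++++++++++++++++++++
131 ++++++++++++++++++++++++++++++++++++++++++++++++++++++++++++++++++++
133 ++++++++++++++++++++++++++++++++++++++++++++++++++++++++++++++++++++
135 +++++++++++++++++++++++++++++++++||||||||+++++++++++++++++++++++++++
137 +++++++++++++++++++++++++++#|||############||+++++++++++++++++++++++
139 +++++++++++++++++++++++++||###################||++++++++++++++++++++
141 +++++++++++++++++++++++||#######################||++++++++++++++++++
143 +++++++++++++++++++++#|##########################||+++++++++++++++++
145 ++++++++++++++++++++#|#############################||+++++++++++++++
147 +++++++++++++...++.#||##############################||++++++++++++++
149 ++++++++++++.......||############++##################|++++++++++++++
151 +++++++...........||#######+#++++##+#################|++++++++++++++
153 ++++++...........||####+........#+++++###############|++++++++++++++
155 ++++.....~~.....||#####............#+++##############|++++++++++++++
157 +++......~~....||################....++++###########|+++
[... 4208 characters left out ...]
..|+##########################|#..++++++++++++++++++++++++++
233 +++++++#.........||#########################|+.++++++++++++++++++++++++++++
235 ++++++#.......++..||#######################|..+++++++++++++++++++++++++++++
237 ++++++#......++++..||.###################||...+++++++++++++++++++++++++++++
239 +++++#......+++++++..||################.||...++++++++++++++++++++++++++++++
241 ++++#......++++++++++++|||++######..|||.....+++++++++++++++++++++++++++++++
243 ++#..........++++++.....+++++||||||...++++..+++++++++++++++++++++++++++++++
245 +#........#...................+++++++++++++++++++++++++++++++++++++++++++++
247 ++........+++.......................+++++++##++++++++++++++++++++++++++++++
```

The upright model at (648,-184) matches the outline in both views. That puts it about -5 mm in dock x and 1 mm in y. The gate is shut and the arm is clear, so I'm handing in.

```bash
python3 -c "
from cell import manip
print(manip.close_job())"
```

```text
the job is handed in; nothing more can be done
None
```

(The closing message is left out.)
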